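# Set the parts cleaner to its third power click and start it

### The arm

A 7-joint arm with a two-finger parallel gripper is mounted at the origin on the work surface. World frame = base frame: x ahead of the robot, y to its left, z up, the work surface at z = 0. Lengths are in m, angles in rad, forces in N, time in s.
With the tool pointing down it reaches from about 0.4 to 0.85 m from the base axis. Payload 10.4 kg.
Tool frame: the origin (TCP) lies between the finger pads; the fingertips stand ahead of it and the grasp point (between the pads) lies 5 mm behind it (manip.tip_extent is the z of the fingertips in the tool frame, in m); z points along the fingers, y is the line along which they close (so a half turn about z gives the same grasp; the last joint's range is limited). The gripper opens to 85 mm and grips with 20 to 120 N. Pads are 22 mm wide; open, the fingers measure 114 mm over their backs; the gripper's body (76 mm by 85 mm) begins 54 mm behind the grasp point. The pads swing forward as they close: fully open they stand 13 mm farther back than shut.
Start: joints at [-1.334, 0.332, -0.065, 1.46, 0.022, 1.35, -0.088], TCP at [0.161, 0.604, 0.245] pointing down, gripper open.
Joint ranges: [-2.6, 2.6], [-0.5, 2.12], [-1.47, 1.34], [0.16, 2.42], [-1.27, 4.41], [0.06, 2.06], [-2.6, 2.6]. Speed limits (rad/s): [2.22, 2.22, 2.79, 2.79, 3.14, 3.14, 3.14].

### API

Orientations are given as a unit quaternion [x, y, z, w].
In Python, from workcell import status, viewer, manip gives the robot as it stands.
- The arm moves only by the tool play_rows, never from a script. Its argument "plan" is one flat list of numbers, 7 for each row, row after row: the turn, a rotation vector about the tool's x, y, z in degrees, then the shift along the tool's x, y, z in m, then the opening, from 0 (shut) to 1 (fully open). In form: [ax, ay, az, dx, dy, dz, grip, ax, ay, az, dx, dy, dz, grip, ...]. A call has 1 to 20 rows; each row is the pose to reach, as a shift and turn from the pose commanded when the call began, along the tool's axes at that moment; what a row does not reach only later rows make up. A row lasts 1/8 s, in which the tool goes at most 62.5 mm and 10.7 degrees, less where a joint would pass 70% of its speed; a pose out of reach is approached as far as the arm can. A call with a gripper value outside its range is refused whole. The fingers move at their own pace and stop on an object; "squeeze" is the grip in N (left out, the last holds). Time passes only in rows, so rows that repeat a pose let the fingers close. It gives the time, the measured TCP pose, the force, the opening and the grip force at its end, in the units of the state.
- status.get_obs(): the state, without advancing time (a new reading comes with each control period).
- viewer.camera(name): name is "scene" or "top" or "wrist"; returns the picture (420x560x3 uint8, red, green, blue); there is no depth.
- viewer.camera_model(name): a dict with "fx", "fy", "cx", "cy" (pixels), "R" (3x3) and "t" (3): a world point X has camera coordinates R X + t. Camera axes: x right, y down, z forward; pixel columns grow to the right and rows downward; lengths in m; the calibration is good to about 2 mm. A picture is of the moment at which its call begins: read the wrist's pose just before it. camera_model takes no time and is no camera call; for the wrist camera it gives the pose at the moment of the call.
- manip.hand_in(): hands the job in; it is judged then, once.
The state is a dict: "clock": time; "joint_pos": joint angles; "joint_velocities": joint speeds; "tau": joint torques, N m; "position": TCP position; "ee_rot": TCP orientation; "ft_force": force on the tool from outside, world axes, zero at the start; "torque": the same for the moment, N m; "grip_width": opening from 0.0 (shut) to 1.0 (fully open); "grasp_force": force on a finger pad.
Only numpy, scipy, OpenCV 4.12 (cv2) and the standard library are available. Lean on these libraries where they do the work, as an engineer would, in place of code of your own. Each camera call takes 0.05 s, during which the arm holds its last target. There are 200 camera calls.

### The job

With a fingertip, push the red power lever on the parts cleaner away from its off mark, counting the clicks, and leave it resting in the third click without ever running past it. Then press the green start button right down and let it come back up. Only push and press, never pinch the lever, and leave the loose things on and around the cleaner where they are.

Things in the scene. Friction and masses are not known exactly. Their poses are not given: they have to be found in the camera images.
- cleaner: Fixed bench-top ultrasonic parts cleaner: a stainless tank with a closed lid and, in front of it, a lower grey control ledge with a blue face plate. Origin: centre of its underside on the bench; x points from the ledge towards the tank, y along the ledge to the left as seen from the ledge's side, z up. Overall 350 (x) by 360 (y). Ledge: x from -175 to -45 mm, y from -180 to 180, flat top at z = 100 mm. Tank: x from -45 to 180 mm, lid 126 mm high with a handle up to 154 mm
- power_lever (a joint): Lever travel in m along the cleaner's +y: 0 at off (the start), then five clicks at 0.018, 0.036, 0.054, 0.072, 0.090, and a stop. Sprung detents: from each click it resists with up to 6 N, 0.7 N of it friction; the resistance falls away at the crest half way, then it pulls itself into the next click and stays. Left within 2 mm of a crest it may stick there: push a few mm beyond
- lever_top (a point): Centre of the top of the red lever tab, 41 mm above the ledge. The tab is an upright block 16 mm thick along the cleaner's y and 30 mm wide along its x, with its flat sides from 10 to 41 mm above the ledge; a thin steel stem below enters a black slot. Slot along the cleaner's y at x = -115 mm; the off end is at y = -115 mm. White dashes beside the slot (a longer one at off) mark the clicks
- off_mark (a point): Point on the ledge's top in the slot where the lever's centre stands at off. Cleaner frame: (-115, -115, 100) mm
- start_button (a joint): Travel of the green start button in m, 0 up, 0.006 fully down; sprung, about 5 N at full travel, comes back when let go
- start_button_top (a point): Centre of the top of the green round start button (32 mm across, standing 10 mm proud of a black housing 48 mm across; its top 22 mm above the ledge) on the ledge, on the line of the slot, 205 mm from the off mark; moves straight down when pressed
- bush: Loose steel bush standing on the ledge near its left end, 26 mm across, 26 high; origin at the centre of its underside. Leave alone
- bolt_a: Loose bright hex bolt standing on its head on the bench in front of the ledge, 22 mm across, 36 high; origin under its centre. Leave alone
- bolt_b: The same as bolt_a, darker. Leave alone
- strap: Loose dark steel pipe strap on the bench in front of the ledge, 18 by 84 by 30 mm; origin under its centre. Leave alone
- screwdriver: Loose screwdriver with an orange handle lying left of the cleaner. Leave alone
- spray_can: Loose spray can standing right of the cleaner, 66 mm across, 190 high; origin under its centre. Leave alone
- oil_jar: Loose amber jar standing right of the cleaner, 60 mm across, 90 high; origin under its centre. Leave alone

How it is judged:
On the way, in this order (a step that is already met when the one before it is completed fails the run):
1. the lever rests in the third click (value of joint power_lever between 0.05 and 0.058 m and velocity of joint power_lever between -0.01 and 0.01 m/s), for 0.2 s.
2. the start button is pressed right down (value of joint power_lever between 0.05 and 0.058 m and value of joint start_button above 0.0045 m), for 0.02 s.
At the end, for the whole second after the job is handed in: the lever rests within 4 mm of its third click (0.054 m), the start button has been pressed at least 4.5 mm after that and is up again (under 1.5 mm), and every loose thing is within 25 mm of its start (all of step 1 and value of joint start_button below 0.0015 m and distance of each of bush, bolt_a, bolt_b, strap, screwdriver, spray_can, oil_jar from where it was at the start of the episode below 0.025 m); the robot touches nothing.
It fails at once if the lever runs past the third click (over the crest to the fourth, 0.062 m) (value of joint power_lever above 0.062 m).
It fails at once if the start button is pressed (more than 3 mm) while the lever is not in the third click (value of joint start_button above 0.003 m and not (value of joint power_lever between 0.05 and 0.058 m)).
It fails at once if a loose thing is carried or knocked more than 25 mm from its place (distance of any of bush, bolt_a, bolt_b, strap, screwdriver, spray_can, oil_jar from where it was at the start of the episode above 0.025 m).
It also fails if it takes over 64 s, if anything falls off the work surface, if the arm or the gripper's body presses on something with over 40 N, if the wrist force passes 120 N, or if a joint passes its speed limit or range.

## Working session

There is one attempt and no reset: what is moved stays moved. The work goes in short steps, Python scripts to look and compute and a tool call to move; the robot and the scene stay as the last step left them, time stands still between calls to the robot, and variables do not carry over. Pictures are saved under pics/ and viewed, at most 10 in all, crops included, and the job is handed in when it is done.

Besides the shell and the picture viewer there is one more tool, called as name(argument=value, ...) on one line, values as JSON. play_rows: Moves the arm, as the interface text tells. Its arguments: {"type":"object","properties":{"plan":{"type":"array","items":{"type":"number"}},"squeeze":{"type":"number"}},"required":["plan"]}

```bash
mkdir -p pics
python3 - <<'E'
from workcell import status, viewer, manip
import cv2,numpy as np
o=status.get_obs();print({k:np.round(v,4) for k,v in o.items()},manip.tip_extent)
ims=[viewer.camera(n) for n in("scene","top")]
for n,i in zip(("scene","top"),ims):
    cv2.imwrite(f"pics/{n}0.png",i[:,:,::-1])
    print(n,viewer.camera_model(n))
E
```

```text
{'clock': np.float64(0.0), 'joint_pos': array([-1.3336,  0.3329, -0.0647,  1.461 ,  0.0216,  1.3499, -0.0885]), 'joint_velocities': array([-0.0004,  0.0004, -0.0011,  0.0003, -0.0018, -0.0008,  0.0003]), 'tau': array([ 4.00000e-04, -6.25440e+01,  4.99000e-02, -3.91627e+01,
        1.63000e-02,  9.80000e-03,  0.00000e+00]), 'position': array([0.1605, 0.6037, 0.2445]), 'ee_rot': array([ 1.295e-01,  9.916e-01, -7.000e-04, -1.000e-04]), 'ft_force': array([0.1406, 0.0073, 0.0544]), 'torque': array([-0.0394,  0.0165,  0.0234]), 'grasp_force': np.float64(0.0), 'grip_width': np.float64(0.9982)} 0.014
scene {'fx': 379.28983168156077, 'fy': 379.28983168156077, 'cx': 285.73179914229434, 'cy': 213.11674898512112, 'R': array([[-0.55906214,  0.82886538,  0.0207774 ],
       [ 0.47424728,  0.34022992, -0.8119933 ],
       [-0.68010223, -0.44410109, -0.58329682]]), 't': array([ 0.31948362, -0.20584424,  1.21128094])}
top {'fx': 436.6202603701306, 'fy': 436.6202603701306, 'cx': 274.92067702133505, 'cy': 203.32567191831023, 'R': array([[ 0.01988035, -0.9997902 , -0.00493209],
       [-0.99092564, -0.01904771, -0.1330547 ],
       [ 0.13293284,  0.0075325 , -0.99109642]]), 't': array([0.02013642, 0.59500808, 0.9878405 ])}
```

View pics/top0.png

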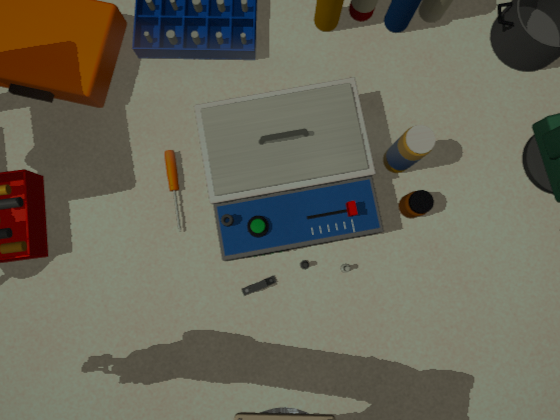

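View pics/scene0.png

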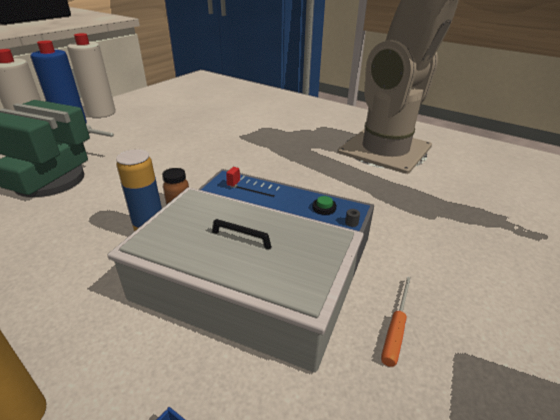

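The top view shows the red lever at (352,208), the green button at (258,226), the bush at (228,219), and the loose bolts and strap in front of the ledge at about row 265-285. Next I'll measure these from colour masks.

```bash
cat > h.py <<'E'
import cv2,numpy as np
from workcell import status, viewer
def ray(n,p,z):
    c=viewer.camera_model(n);d=c["R"].T@np.array([(p[0]-c["cx"])/c["fx"],(p[1]-c["cy"])/c["fy"],1]);o=-c["R"].T@c["t"]
    return o+d*(z-o[2])/d[2]
def proj(n,X):
    c=viewer.camera_model(n);q=c["R"]@np.array(X)+c["t"];return np.array([c["fx"]*q[0]/q[2]+c["cx"],c["fy"]*q[1]/q[2]+c["cy"]])
def blob(im,h0,h1,box,s=120,v=50):
    hsv=cv2.cvtColor(im,cv2.COLOR_BGR2HSV);m=cv2.inRange(hsv,(h0,s,v),(h1,255,255))
    k=np.zeros_like(m);x0,y0,x1,y1=box;k[y0:y1,x0:x1]=255;m&=k
    c=max(cv2.findContours(m,0,2)[0],key=cv2.contourArea);M=cv2.moments(c)
    return (M["m10"]/M["m00"],M["m01"]/M["m00"]),c
E
python3 - <<'E'
from h import *
t=cv2.imread("pics/top0.png");s=cv2.imread("pics/scene0.png")
g,_=blob(t,45,80,(235,205,280,245));g2,_=blob(s,45,80,(300,190,350,220))
print("btn",g,ray("top",g,.122),ray("scene",g2,.122))
for n,i,b in(("top",t,(335,190,375,225)),("scene",s,(215,160,250,195))):
    r,c=blob(i,0,8,b);print("lev",n,r,cv2.boundingRect(c),ray(n,r,.141),ray(n,r,.13))
_,c=blob(t,100,125,(200,170,390,265),80,40)
q=cv2.boxPoints(cv2.minAreaRect(c));print(q);print(np.array([ray("top",p,.1) for p in q]))
big=cv2.resize(np.hstack([t[170:300,205:385]]),None,fx=4.4,fy=4.4,interpolation=cv2.INTER_CUBIC);cv2.imwrite("pics/c1.png",big)
E
```

```text
btn (257.1456200227531, 225.51763367463022) [0.53462279 0.06838484 0.122     ] [0.54525056 0.07042861 0.122     ]
lev top (351.195462478185, 208.022687609075) (347, 201, 10, 15) [ 0.57400783 -0.13049007  0.141     ] [ 0.57540024 -0.13234295  0.13      ]
lev scene (233.06707946336425, 175.734778121775) (227, 167, 13, 19) [ 0.59754451 -0.11560008  0.141     ] [ 0.58343538 -0.12848143  0.13      ]
[[215.504   206.27202]
 [370.47202 178.09602]
 [379.46402 227.55202]
 [224.496   255.72801]]
[[ 0.57731884  0.16270644  0.1       ]
 [ 0.64726287 -0.18055164  0.1       ]
 [ 0.53718138 -0.19925352  0.1       ]
 [ 0.46903938  0.13895703  0.1       ]]
```

View pics/c1.png

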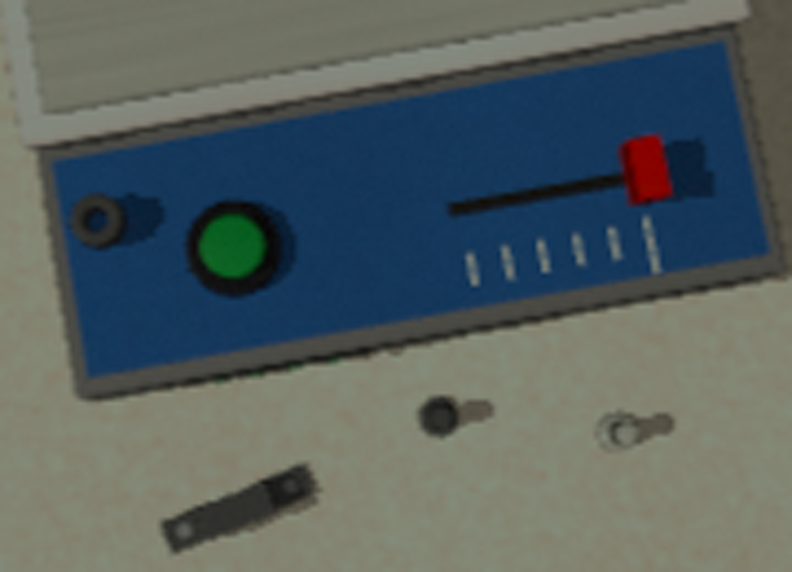

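The crop shows the slot running from the lever (645,170) towards the button (232,247). There is clear room behind the lever, and its dashes are in front of the slot. The yaw is about 11.3°, so I'll compute the transit next.

```bash
cat >> h.py <<'E'
from scipy.spatial.transform import Rotation as Ro
Y=np.array([-.196,.9806,0]);X=np.array([.9806,.196,0])
def rel(*P):
    o=status.get_obs();R=Ro.from_quat(o["ee_rot"]).as_matrix();p=o["position"]
    for q in P: print(np.round(R.T@(np.array(q)-p),4))
    print("tool x ang",np.degrees(np.arctan2(R[1,0],R[0,0])),"want",np.degrees(np.arctan2(Y[1],Y[0])), "pos",p)
E
python3 - <<'E'
from h import *
rel([.35,.35,.26],[.5,.05,.26],[.584,-.170,.26])
for n,p in(("jar",(418,203)),("can base",(397,160))):print(n,ray("top",p,.09 if n=="jar" else .03))
E
```

```text
[-0.2483 -0.1965 -0.0151]
[-0.4704 -0.4479 -0.0148]
[-0.6081 -0.6389 -0.0146]
tool x ang 165.11190120949166 want 101.30319047214746 pos [0.16050245 0.60371297 0.24459596]
jar [ 0.59464677 -0.28822115  0.09      ]
can base [ 0.70657225 -0.25962182  0.03      ]
```

play_rows(plan=[0,0,10,-0.05,-0.04,-0.015,0,0,0,20,-0.1,-0.08,-0.015,0,0,0,30,-0.15,-0.12,-0.015,0,0,0,38,-0.2,-0.16,-0.015,0,0,0,45,-0.248,-0.197,-0.015,0,0,0,52,-0.285,-0.239,-0.015,0,0,0,58,-0.322,-0.281,-0.015,0,0,0,63.8,-0.359,-0.323,-0.015,0,0,0,63.8,-0.396,-0.365,-0.015,0,0,0,63.8,-0.433,-0.407,-0.015,0,0,0,63.8,-0.47,-0.448,-0.015,0,0,0,63.8,-0.504,-0.496,-0.015,0,0,0,63.8,-0.539,-0.544,-0.015,0,0,0,63.8,-0.573,-0.591,-0.015,0,0,0,63.8,-0.608,-0.639,-0.015,0,0,0,63.8,-0.608,-0.639,-0.015,0,0,0,63.8,-0.608,-0.639,-0.015,0,0,0,63.8,-0.608,-0.639,-0.015,0])

```text
clock: 2.35
position: [0.5841, -0.168, 0.2603]
ee_rot: [0.633, 0.774, 0.0, -0.0]
ft_force: [-0.6, -0.4, -0.1]
grip_width: -0.002
grasp_force: 0.0
```

Run:
```python
from h import *
o=status.get_obs();print({k:np.round(o[k],4) for k in("clock","position","ee_rot","grip_width","ft_force","joint_pos")})
cm=viewer.camera_model("wrist")
w=viewer.camera("wrist")[:,:,::-1].copy();t=viewer.camera("top")[:,:,::-1].copy()
out=np.hstack([cv2.resize(w,(440,330)),cv2.resize(t[150:300,200:400],(353,265))[:330]if 0 else cv2.resize(t[130:295,200:380],(360,330))]);cv2.imwrite("pics/c2.png",out);cv2.imwrite("pics/w2.png",w)
for nm,h0,h1 in(("red",0,8),("green",45,80)):
    try:
        r,c=blob(w,h0,h1,(0,0,560,420));print(nm,r,cv2.boundingRect(c),ray("wrist",r,.141 if nm=="red" else .122))
    except Exception as e:print(nm,e)
```

```text
{'clock': np.float64(2.35), 'position': array([ 0.5841, -0.168 ,  0.2603]), 'ee_rot': array([ 6.331e-01,  7.741e-01,  4.000e-04, -3.000e-04]), 'grip_width': np.float64(-0.0022), 'ft_force': array([-0.6107, -0.3533, -0.1172]), 'joint_pos': array([-0.3672,  0.337 ,  0.7325,  1.5212, -0.2286,  1.3711,  0.5826])}
red (277.8106611284181, 156.30408445829005) (258, 143, 40, 27) [ 0.57523412 -0.13062917  0.141     ]
green max() iterable argument is empty
```

View pics/c2.png

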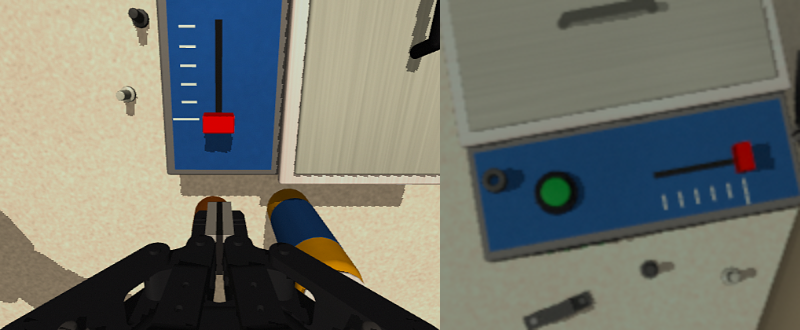

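The wrist view shows the lever at (0.575,-0.131), matching the top view. The slot is aligned with the tool, and the fingers are 38 mm behind the lever with everything clear. Next is to descend and approach.

play_rows(plan=[0,0,0,0,-0.0014,0.04,0,0,0,0,0,-0.0014,0.08,0,0,0,0,0,-0.0014,0.115,0,0,0,0,0,-0.0014,0.128,0,0,0,0,0.006,-0.0014,0.128,0,0,0,0,0.012,-0.0014,0.128,0,0,0,0,0.015,-0.0014,0.128,0,0,0,0,0.015,-0.0014,0.128,0,0,0,0,0.015,-0.0014,0.128,0])

```text
clock: 3.58
position: [0.5798, -0.1554, 0.1326]
ee_rot: [0.634, 0.773, 0.0, 0.0]
ft_force: [0.0, -0.4, -0.6]
grip_width: 0.003
grasp_force: 0.0
```

```bash
cat >> h.py <<'E'
def st():
    o=status.get_obs();d=o["position"]-np.array([.5752,-.1306,.1])
    t=viewer.camera("top")[:,:,::-1].copy();r,c=blob(t,0,8,(300,190,375,230))
    p=ray("top",r,.141)-np.array([.574,-.1305,.141])
    print("t",o["clock"],"tcp Y",round(d@Y*1000,1),"X",round(d@X*1000,1),"z",o["position"][2],"F Y",round(o["ft_force"]@Y,2),np.round(o["ft_force"],2),"lever",np.round(p@Y*1000,1),cv2.boundingRect(c))
    return t
E
python3 -c "
from h import *
st()"
```

```text
t 3.575 tcp Y -25.2 X -0.4 z 0.13257927017166096 F Y -0.39 [ 0.02 -0.39 -0.6 ] lever 0.0 (347, 201, 10, 15)
```

play_rows(plan=[0,0,0,0.002,0,0,0,0,0,0,0.004,0,0,0,0,0,0,0.006,0,0,0,0,0,0,0.008,0,0,0,0,0,0,0.009,0,0,0,0,0,0,0.009,0,0,0,0,0,0,0.009,0,0,0])

```text
clock: 4.5
position: [0.578, -0.1472, 0.1323]
ee_rot: [0.634, 0.773, -0.0, 0.001]
ft_force: [1.9, -4.7, -2.8]
grip_width: -0.0
grasp_force: 2.4
```

```bash
python3 -c "
from h import *
st()"
```

```text
t 4.5 tcp Y -16.9 X -0.6 z 0.1322801342244323 F Y -4.96 [ 1.95 -4.67 -2.82] lever 7.2 (344, 202, 8, 14)
```

```bash
cat >> h.py <<'E'
def redw(im): 
    f=im.astype(float);return np.clip(f[:,:,2]-np.maximum(f[:,:,1],f[:,:,0]),0,None)
def edge(t):
    # sub-pixel left (+y) edge of the tab, along the slot, mid tab rows
    w=redw(t)[204:214,320:362];s=w.sum(0);h=s.max()*.5;i=int(np.argmax(s>h));return 320+i-(s[i]-h)/(s[i]-s[i-1])
E
python3 - <<'E'
from h import *
t=st();print(edge(cv2.imread("pics/top0.png")),edge(t))
w=viewer.camera("wrist")[:,:,::-1].copy()
r,c=blob(w,0,8,(0,0,560,420));print(r,cv2.boundingRect(c),ray("wrist",r,.141))
cv2.imwrite("pics/c3.png",np.hstack([cv2.resize(w,(400,300)),cv2.resize(t[150:250,290:390],(300,300))]))
E
```

```text
t 4.55 tcp Y -16.8 X -0.5 z 0.1322925931047232 F Y -4.71 [ 2.36 -4.33 -2.7 ] lever 7.3 (344, 202, 8, 14)
347.15602836879435 344.88346883468836
(281.25758980301276, 245.33252220934722) (244, 214, 76, 62) [ 0.57336063 -0.12227201  0.141     ]
```

View pics/c3.png

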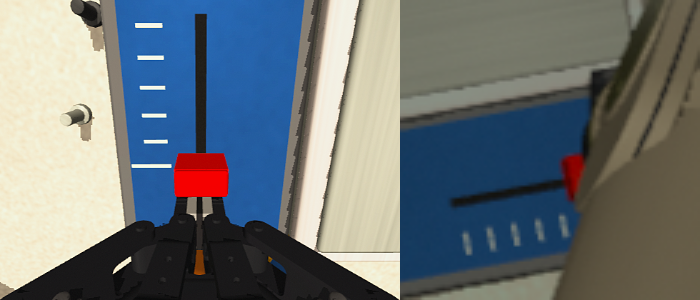

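The wrist view shows the tab's bright top face at about (200,182) in the crop, with its front face above it, and the fingertips are against the back. The bright top face can be measured directly from the wrist camera.

```bash
cat >> h.py <<'E'
def wl():
    cm=viewer.camera_model("wrist");w=viewer.camera("wrist")[:,:,::-1].copy()
    _,c=blob(w,0,8,(0,0,560,420),120,235);x,y,a,b=cv2.boundingRect(c)
    far=ray("wrist",(x+a/2,y),.141);near=ray("wrist",(x+a/2,y+b),.141)
    L=np.array([.5752,-.1306,.141]);o=status.get_obs();d=o["position"]-L
    print("t",round(float(o["clock"]),2),"box",(x,y,a,b),"far",round((far-L)@Y*1e3,1),"near",round((near-L)@Y*1e3,1),"tcpY",round(d@Y*1e3,1),"X",round(d@X*1e3,1),"z",round(float(o["position"][2]),4),"FY",round(o["ft_force"]@Y,2));return w
E
python3 - <<'E'
from h import *
w=wl();print(w[215:280:4,281,2])
w0=cv2.imread("pics/w2.png");print(w0[140:174:2,278,2])
E
```

```text
t 4.7 box (244, 240, 75, 35) far 10.7 near -4.3 tcpY -16.8 X -0.5 z 0.1323 FY -4.6
[191 179 179 180 178 177 228 246 246 246 246 246 246 245 245 210  20]
[ 23  13 143 134 182 217 215 216 215 216 217 216 215 215 189   0  11]
```

play_rows(plan=[0,0,0,0.002,0,0,0,0,0,0,0.004,0,0,0,0,0,0,0.006,0,0,0,0,0,0,0.008,0,0,0,0,0,0,0.008,0,0,0,0,0,0,0.008,0,0,0])

```text
clock: 5.45
position: [0.5764, -0.1385, 0.1323]
ee_rot: [0.634, 0.773, 0.0, -0.0]
ft_force: [-0.9, -0.1, -0.1]
grip_width: -0.0
grasp_force: 0.0
```

```bash
python3 -c "
from h import *
wl();print(edge(st()))"
```

```text
t 5.5 box (244, 230, 75, 35) far 23.6 near 8.9 tcpY -8.1 X -0.5 z 0.1323 FY -0.26
t 5.5 tcp Y -8.1 X -0.5 z 0.1322665700947921 F Y -0.26 [ 0.03 -0.25  0.74] lever 18.9 (339, 203, 8, 14)
338.7865168539326
```

Click 1 is confirmed: the lever sprang to 18 mm and the force is zero. In contact, travel = tcpY + 21.9. Now for click 2.

play_rows(plan=[0,0,0,0.003,0,0,0,0,0,0,0.005,0,0,0,0,0,0,0.007,0,0,0,0,0,0,0.009,0,0,0,0,0,0,0.011,0,0,0,0,0,0,0.013,0,0,0,0,0,0,0.015,0,0,0,0,0,0,0.0165,0,0,0,0,0,0,0.0165,0,0,0,0,0,0,0.0165,0,0,0])

```text
clock: 6.8
position: [0.5731, -0.1223, 0.1323]
ee_rot: [0.634, 0.773, 0.0, -0.0]
ft_force: [-0.7, 0.2, 0.4]
grip_width: 0.004
grasp_force: 0.0
```

```bash
python3 -c "
from h import *
wl();print(edge(st()))"
```

```text
t 6.85 box (243, 226, 76, 36) far 41.8 near 26.7 tcpY 8.5 X -0.4 z 0.1323 FY 0.29
t 6.85 tcp Y 8.5 X -0.4 z 0.13228979466062774 F Y 0.29 [-0.08  0.28 -0.96] lever 37.5 (331, 204, 7, 15)
330.58962264150944
```

Click 2 is confirmed at about 36 mm. Now the same 18 mm shift for click 3, ending about 3 mm past the crest.

play_rows(plan=[0,0,0,0.003,0,0,0,0,0,0,0.005,0,0,0,0,0,0,0.007,0,0,0,0,0,0,0.009,0,0,0,0,0,0,0.011,0,0,0,0,0,0,0.013,0,0,0,0,0,0,0.015,0,0,0,0,0,0,0.0165,0,0,0,0,0,0,0.0175,0,0,0,0,0,0,0.0175,0,0,0,0,0,0,0.0175,0,0,0])

```text
clock: 8.28
position: [0.5696, -0.1052, 0.1323]
ee_rot: [0.634, 0.773, 0.0, -0.0]
ft_force: [0.2, 0.0, -0.4]
grip_width: 0.003
grasp_force: 0.0
```

```bash
python3 -c "
from h import *
wl();print(edge(st()))"
```

```text
t 8.32 box (243, 225, 76, 36) far 59.7 near 44.7 tcpY 26.0 X -0.5 z 0.1323 FY 0.5
t 8.325 tcp Y 26.0 X -0.5 z 0.1322579788634594 F Y 0.5 [ 0.    0.51 -0.08] lever 57.1 (322, 206, 5, 10)
322.26532769556025
```

Click 3 is confirmed at about 54 mm. Next I'll back off, lift, and move over the button.

play_rows(plan=[0,0,0,-0.008,0,0,0,0,0,0,-0.012,0,0,0,0,0,0,-0.012,0,-0.04,0,0,0,0,-0.012,0,-0.07,0,0,0,0,0.03,0,-0.07,0,0,0,0,0.07,0,-0.07,0,0,0,0,0.11,0,-0.07,0,0,0,0,0.15,0,-0.07,0,0,0,0,0.176,0,-0.07,0,0,0,0,0.176,0,-0.045,0,0,0,0,0.176,0,-0.02,0,0,0,0,0.176,0,-0.02,0,0,0,0,0.176,0,-0.02,0])

```text
clock: 10.0
position: [0.5357, 0.067, 0.1532]
ee_rot: [0.634, 0.773, 0.0, 0.0]
ft_force: [0.7, -1.3, 0.7]
grip_width: 0.004
grasp_force: 0.0
```

Run:
```python
from h import *
t=st();print(edge(t));w=viewer.camera("wrist")[:,:,::-1].copy()
cv2.imwrite("pics/c4.png",np.hstack([cv2.resize(w,(400,300)),cv2.resize(t[150:270,210:370],(400,300))]))
```

```text
t 10.0 tcp Y 201.5 X -0.0 z 0.15322967159394754 F Y -1.41 [ 0.66 -1.31  0.69] lever 52.2 (323, 206, 9, 14)
322.78
```

View pics/c4.png

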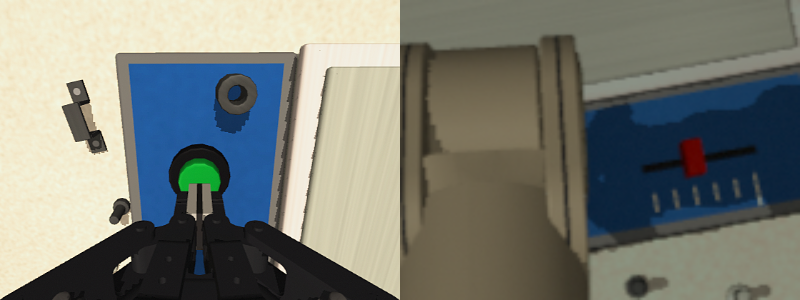

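The wrist view shows the fingertips centred over the green button (200,180), and the top view shows the lever in the third click. Now I'll press, read the force, and then release.

play_rows(plan=[0,0,0,0,0,0.006,0,0,0,0,0,0,0.012,0,0,0,0,0,0,0.016,0,0,0,0,0,0,0.019,0,0,0,0,0,0,0.022,0,0,0,0,0,0,0.024,0,0,0,0,0,0,0.024,0,0,0,0,0,0,0.024,0])

```text
clock: 11.1
position: [0.5352, 0.0673, 0.1299]
ee_rot: [0.634, 0.773, 0.0, -0.0]
ft_force: [-10.5, -0.7, 22.6]
grip_width: 0.0
grasp_force: 11.0
```

The force is 23 N, well above the 5 N spring, and the tip is 6 mm down, so the button is bottomed. Now the release.

play_rows(plan=[0,0,0,0,0,-0.01,0,0,0,0,0,0,-0.04,0,0,0,0,0,0,-0.08,0,0,0,0,0,0,-0.12,0,0,0,0,-0.04,0,-0.12,0,0,0,0,-0.04,0,-0.12,0,0,0,0,-0.04,0,-0.12,0,0,0,0,-0.04,0,-0.12,0])

```text
clock: 12.1
position: [0.5428, 0.0291, 0.2479]
ee_rot: [0.633, 0.774, -0.0, -0.0]
ft_force: [0.9, 0.9, 0.2]
grip_width: 0.0
grasp_force: 0.0
```

Run:
```python
from h import *
t=st();print(edge(t));w=viewer.camera("wrist")[:,:,::-1].copy()
r,_=blob(w,45,80,(0,0,560,420));print(ray("wrist",r,.122))
cv2.imwrite("pics/c5.png",np.hstack([cv2.resize(w,(400,300)),cv2.resize(t[150:300,210:430],(400,300))]))
```

```text
t 12.1 tcp Y 162.9 X -0.5 z 0.2479078719665418 F Y 0.71 [0.9  0.91 0.21] lever 52.3 (323, 206, 9, 14)
323.21206896551723
[0.53485856 0.06916127 0.122     ]
```

View pics/c5.png

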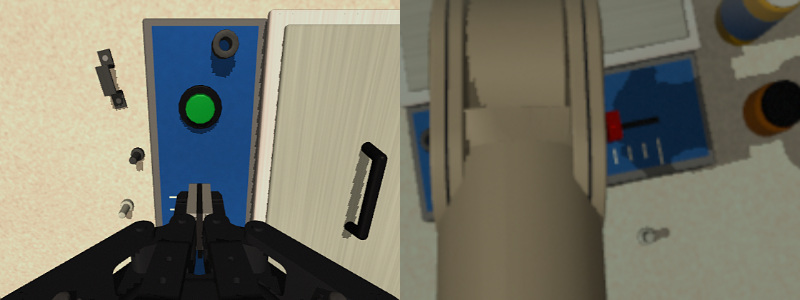

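The button (200,108) is back up, the lever is in the third click, the loose things are undisturbed and the arm is clear. I'm handing in.

```bash
python3 -c "
from workcell import manip;print(manip.hand_in())"
```

```text
the job is handed in; nothing more can be done
None
```

I pushed the lever to the third click (about 54 mm), pressed the start button fully down and let it back up, left the loose things undisturbed as far as the pictures show, and handed the job in; no verdict came back.

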